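# Hang the tube basket over the light box and hold its shutter open at the clip

### The job

Hang the wire tube basket by its bail on the hook of the light box, keeping it upright, and let go of it. Then pull the spring-closed shutter out by its black grip until its pointer stands opposite the small index clip on the rail, and keep holding it there: the program finishes while the gripper still holds the shutter open. Leave the tip box, bottle and tube rack where they are.

Things in the scene. Friction and masses are not known exactly. Their poses are not given: they have to be found in the camera images.
- viewer: Light box: fixed white box on the work surface, 270 mm long (x), 140 wide (y), 50 high, an aluminium rail 21 mm wide along each long side, rail tops at 62 mm. Origin at the underside, mid-width, 130 mm behind the front face; z up; -x is its front, facing the robot within about 20 degrees. The shutter lies between the rails; the hook bracket stands on the rear end.
- shutter: Aluminium plate 205 x 94 x 6 mm in the light box's top, with an upright black grip: 12 mm thick (x), 50 wide (y), top 98 mm above the work surface, plate's top at 58. Origin under the grip, at 52 mm; axes as the light box. Shut, as at the start, it is 85 mm in front of the box's origin; slides to the box's -x by up to 100 mm. A spring (4 N shut, 10 N fully out) shuts it at once when let go.
- shutter_grip (a point): Point in the black shutter grip: in its middle, 24 mm above the plate's top and 16 mm below the top of the grip (82 mm above the work surface). Moves with the shutter.
- pointer (a point): Tip of the shutter's pointer: a small black bar 6 mm wide that reaches from the plate's left (+y) edge over the left rail, 55 mm behind the grip (to +x) and 57 mm to its left, 64 mm above the work surface. Moves with the shutter.
- clip: Index clip, the mark: small fixed black block 14 mm long (x, along the rail), 10 wide, 16 high, on the left (+y) rail of the light box, just outside the pointer's path. Origin at the centre of its underside, on the rail's top; axes as the light box. It lies 40 to 75 mm in front (-x) of the pointer of the shut shutter, different each time.
- hook: Fixed hook of steel strip 24 mm wide on the rear end of the light box: a post, and from its top an arm 6 mm thick to -x, ending 95 mm from the post's axis in an upturned lip 5 thick, 14 high; a like shoulder 45 mm behind it leaves a flat seat 40 mm long. Origin on the post's axis 50 mm above the work surface; arm's top 171 mm above the origin; axes as the light box.
- hook_seat (a point): Middle of the hook's seat, on the arm's top face, 70 mm in front (-x) of the post's axis, 221 mm above the work surface.
- basket: Loose wire basket of tubes (fixed in it), 110 to 230 g, 80 (x) x 90 (y) x 50 mm high, left or right of the light box. A stiff bail of 8 mm bar rises from its two y sides (y = +-43.5) to a level bar along y, axis 125 mm up; on the bar's middle an upright black grip 24 (x) x 10 mm (y), 126 to 170 mm up. Origin at the centre of the underside. It can hang either way round.
- basket_bar (a point): Middle of the basket's bail bar, on the bar's axis, 125 mm above the basket's underside; this bar is what lies on the hook's seat.
- basket_grip (a point): Point in the basket's upright grip, 30 mm above the bar's axis and 15 mm below the grip's top.
- tip_box: Bystander: loose white pipette tip box with tips, 120 x 85 x 57 mm, on the other side of the light box from the basket. Origin at the centre of the underside.
- bottle: Bystander: loose white plastic bottle with green label, 70 mm across, 160 mm high, behind left or right. Origin at the centre of the underside.
- tube_rack: Bystander: loose blue tube rack with capped tubes, 70 (x) x 150 (y) x 53 mm, behind left or right. Origin at the centre of the underside.

How it is judged:
By the outcome, as a careful person would: the job done as asked, in the order asked, and still so for the second after the job is handed in, while the arm keeps its last pose, push and grip.
It also fails if it takes over 56 s, if anything falls off the work surface, if the arm or the gripper's body presses on something with over 40 N, if the wrist force passes 120 N, or if a joint passes its speed limit or range.

### The arm

A 7-joint arm with a two-finger parallel gripper is mounted at the origin on the work surface. World frame = base frame: x ahead of the robot, y to its left, z up, the work surface at z = 0. Lengths are in m, angles in rad, forces in N, time in s.
With the tool pointing down it reaches from about 0.4 to 0.925 m from the base axis. Payload 4.1 kg.
Tool frame: the origin (TCP) lies at the very end of the fingers, on their centre line; the grasp point (between the pads) lies 19 mm behind it (hold_point_z is the distance from the TCP to the grasp point, in m); z points along the fingers, y is the line along which they close (so a half turn about z gives the same grasp; the last joint's range is limited). The gripper opens to 85 mm and grips with 20 to 120 N. Pads are 22 mm wide; open, the fingers measure 114 mm over their backs; the gripper's body (76 mm by 85 mm) begins 54 mm behind the grasp point. The pads swing forward as they close: fully open they stand 13 mm farther back than shut.
Start: joints at [1.237, 0.398, 0.045, 1.537, -0.019, 1.207, -0.051], TCP at [0.151, -0.632, 0.231] pointing down, gripper open.
Joint ranges: [-2.82, 2.82], [-0.49, 2.23], [-1.37, 1.46], [0, 2.46], [-1.36, 4.5], [0.23, 2], [-2.94, 2.94]. Speed limits (rad/s): [2.57, 2.57, 3.14, 3.14, 3.14, 3.14, 3.14].

### API

Orientations are given as [roll, pitch, yaw] about the fixed x, y, z axes, in that order (R = Rz(yaw) Ry(pitch) Rx(roll)).
In Python, from cell import * gives the robot as it stands.
- The arm moves only by the shell command python3 -m creep 'ROWS' [OPENING] [FORCE]. ROWS is a JSON object of lists of equal length, an entry for each row: "xyz": the shift along the tool's x, y, z in mm, a list of three; "twist": the turn, a rotation vector about the tool's x, y, z in rad, a list of three. In form: {"xyz": [[dx, dy, dz], ...], "twist": [[wx, wy, wz], ...]}. A call has 1 to 20 rows; each row shifts and turns the commanded pose from where the row before left it, along the tool's axes as they then stand; what a row does not reach is not made up. A row lasts 1/12 s, in which the tool goes at most 41.7 mm and 7.16 degrees, less where a joint would pass 70% of its speed; a pose out of reach is approached as far as the arm can. A call with a gripper value outside its range is refused whole. OPENING is the opening, from 0 (shut) to 1 (fully open), set as the call begins (- or left out, the last holds). The fingers move at their own pace and stop on an object; FORCE is the grip in N (left out, the last holds). Time passes only in rows, so rows that do not move let the fingers close. It gives the time, the measured TCP pose, the force, the opening and the grip force at its end, in the units of the state.
- observe(): the state, without advancing time (a new reading comes with each control period).
- grab_frame(name): name is "scene" or "side" or "wrist"; returns the picture (480x640x3 uint8, red, green, blue); there is no depth.
- camera_model(name): a dict with "vertical_fov" (degrees; the focal length in pixels is half the picture's height over the tangent of half this angle, whatever the lens; pixels are square), "cx", "cy" (the principal point, pixels), "k1" (the pictures are not rectified: a ray, as slopes to the right and down, at radius r is drawn at 1 + k1 r^2 times it, then the intrinsics apply), "R" (3x3) and "t" (3): a world point X has camera coordinates R X + t; the wrist camera has in their place "T_tool_cam" (4x4, takes a point from camera to tool coordinates, whose origin is the TCP and whose axes are the flange's). Camera axes: x right, y down, z forward; pixel columns grow to the right and rows downward; lengths in m; the calibration is good to about 2 mm. A picture is of the moment at which its call begins: read the wrist's pose just before it. camera_model takes no time and is no camera call.
- sign_off(): hands the job in; it is judged then, once.
The state is a dict: "t": time; "joint_positions": joint angles; "qd": joint speeds; "joint_efforts": joint torques, N m; "position": TCP position; "orientation": TCP orientation; "force": force on the tool from outside, world axes, zero at the start; "moment": the same for the moment, N m; "grip_width": finger opening in m; "finger_force": force on a finger pad.
Only numpy, scipy, OpenCV 4.12 (cv2) and the standard library are available. Lean on these libraries where they do the work, as an engineer would, in place of code of your own. Each camera call takes 0.05 s, during which the arm holds its last target. There are 200 camera calls.

## Working session

There is one attempt and no reset: what is moved stays moved. The work goes in short steps, Python scripts to look and compute and a shell command to move; the robot and the scene stay as the last step left them, time stands still between calls to the robot, and variables do not carry over. Pictures are saved under pics/ and viewed, at most 10 in all, crops included, and the job is handed in when it is done.

```bash
mkdir -p pics; ls; cat > h.py <<'E'
from cell import *
import numpy as np, cv2
from scipy.spatial.transform import Rotation as Ro
def snap(n,f):
    s=observe(); im=grab_frame(n); cv2.imwrite('pics/'+f,im[:,:,::-1]); return s,im
def cam(n,s=None):
    m=camera_model(n); f=240/np.tan(np.radians(m['vertical_fov'])/2)
    if n=='wrist':
        T=np.eye(4);T[:3,:3]=Ro.from_euler('xyz',s['orientation']).as_matrix();T[:3,3]=s['position']
        W=np.linalg.inv(T@np.array(m['T_tool_cam'])); R,t=W[:3,:3],W[:3,3]
    else: R,t=np.array(m['R']),np.array(m['t'])
    return f,m['cx'],m['cy'],m['k1'],R,t
def ray(c,u,v):
    f,cx,cy,k,R,t=c; d=np.array([(u-cx)/f,(v-cy)/f]); p=d.copy()
    for _ in range(30): p=d/(1+k*(p@p))
    w=R.T@np.r_[p,1]; return -R.T@t,w/np.linalg.norm(w)
def plane(c,u,v,z):
    o,w=ray(c,u,v); return o+w*(z-o[2])/w[2]
def proj(c,X):
    f,cx,cy,k,R,t=c; q=R@np.array(X)+t; p=q[:2]/q[2]; p=p*(1+k*(p@p)); return np.array([cx+f*p[0],cy+f*p[1]])
def tri(rs):
    A=0;b=0
    for o,w in rs:
        P=np.eye(3)-np.outer(w,w);A=A+P;b=b+P@o
    X=np.linalg.solve(A,b); return X,[np.linalg.norm((np.eye(3)-np.outer(w,w))@(X-o)) for o,w in rs]
E
python3 - <<'E'
from h import *
for n in ['scene','side']:
    snap(n,n+'0.png'); c=cam(n); print(n,c[0],-c[4].T@c[5],c[4][2])
s=observe();print(s['position'],s['orientation'],s['force'],s['t'],s['grip_width'],s.keys());print(camera_model('wrist'))
E
```

```text
pics
scene 524.4791686237946 [ 1.03046829 -0.53464246  0.94534225] [-0.39197308  0.52193337 -0.75759003]
side 498.6977873131085 [0.50702791 0.75327622 0.62520757] [ 0.138593   -0.83425479 -0.5336768 ]
[ 0.15113695 -0.63158668  0.23035494] [-3.13981217e+00  8.57360340e-05  2.34942772e-01] [-0.9750505   0.18655193  0.13608742] 0.1 0.08514789003160857 dict_keys(['t', 'joint_positions', 'qd', 'joint_efforts', 'position', 'orientation', 'force', 'moment', 'finger_force', 'grip_width'])
{'vertical_fov': 70.43197982208162, 'cx': 322.8103297216373, 'cy': 237.30312168212416, 'k1': -0.03702856145824487, 'T_tool_cam': array([[ 2.51603023e-04, -9.48604873e-01, -3.16462845e-01,
         8.06814391e-02],
       [ 9.99999932e-01,  1.53332990e-04,  3.35428269e-04,
        -2.43044282e-04],
       [-2.69664696e-04, -3.16462908e-01,  9.48604847e-01,
        -1.41629685e-01],
       [ 0.00000000e+00,  0.00000000e+00,  0.00000000e+00,
         1.00000000e+00]])}
```

View pics/scene0.png

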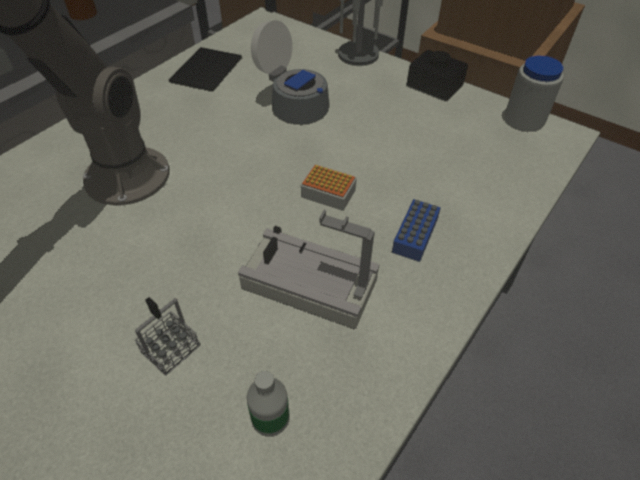

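View pics/side0.png

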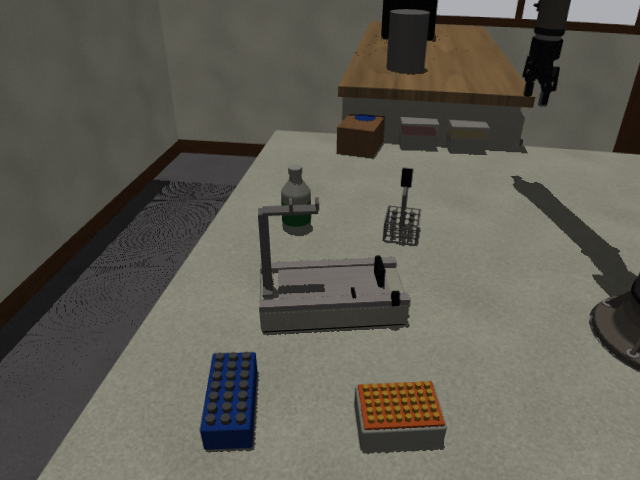

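Scene shows basket with its grip near (153,308), shutter grip (270,250), clip (277,231), pointer (303,246) and hook arm (320..372, 215..235). In the side view: basket grip (407,178), shutter grip (379,270), clip (396,298), pointer (353,293), hook lip (317,205) and post (265,250).

```bash
cat > m0.py <<'E'
from h import *
rois={'scene':{'bg':(135,290,170,325),'sg':(258,238,282,264),'clip':(270,224,284,238),'ptr':(296,240,310,254)},
'side':{'bg':(395,160,420,192),'sg':(368,252,390,287),'clip':(388,288,402,306),'ptr':(346,286,360,300)}}
C={};
for n in rois:
    im=cv2.imread(f'pics/{n}0.png'); g=im.max(2)
    for k,(a,b,c,d) in rois[n].items():
        m=(g[b:d,a:c]<55).astype(np.uint8); N,l,st,ce=cv2.connectedComponentsWithStats(m)
        i=1+np.argmax(st[1:,4]); C[n,k]=ce[i]+[a,b]; print(n,k,C[n,k].round(1),st[i]+[a,b,0,0,0])
for k in rois['scene']:
    X,e=tri([ray(cam(n),*C[n,k]) for n in rois]); print(k,X.round(4),np.round(e,4))
E
python3 m0.py
python3 - <<'E'
import cv2
a=cv2.imread('pics/scene0.png')[195:325,225:390];b=cv2.imread('pics/side0.png')[150:335,250:430]
a=cv2.resize(a,(400,315),interpolation=2);b=cv2.resize(b,(400,411),interpolation=2)
a=cv2.copyMakeBorder(a,0,96,0,0,0);cv2.imwrite('pics/crop.png',cv2.hconcat([a,b]))
E
```

```text
scene bg [153.3 308. ] [146 298  15  21 143]
scene sg [270.1 249.9] [264 238  13  25 196]
scene clip [276.5 229.4] [274 227   6   6  29]
scene ptr [301.9 247.5] [300 244   5   8  15]
side bg [406.3 177.4] [401 168  12  21 190]
side sg [379.7 270.7] [373 256  17  31 299]
side clip [394.8 298.9] [388 291  14  15 155]
side ptr [353.  292.4] [351 287   5  12  43]
bg [ 0.4789 -0.2897  0.1483] [0.0009 0.0009]
sg [ 0.5178 -0.0167  0.0786] [0.0005 0.0005]
clip [0.4846 0.0459 0.0657] [0.0021 0.0021]
ptr [0.5613 0.039  0.0647] [0.0009 0.0009]
```

View pics/crop.png

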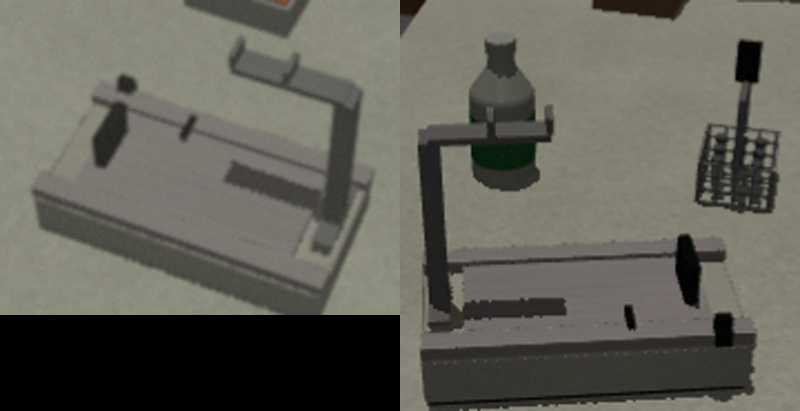

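The crop shows clip, pointer, grip and hook clearly; the grip and pointer heights match the text. Move so that the wrist camera sees the basket.

```bash
python3 -m creep '{"xyz":[[15,-11,-3],[28,-21,-3],[28,-21,-3],[28,-21,-3],[28,-21,-3],[28,-21,-3],[28,-21,-3],[28,-21,-3],[28,-21,-3],[28,-21,-3],[28,-21,-3],[28,-21,-3],[15,-11,-3],[0,0,0],[0,0,0]],"twist":[[0,0,0],[0,0,0],[0,0,0],[0,0,0],[0,0,0],[0,0,0],[0,0,0],[0,0,0],[0,0,0],[0,0,0],[0,0,0],[0,0,0],[0,0,0],[0,0,0],[0,0,0]]}' 1
python3 - <<'E'
from h import *
import json
s,im=snap('wrist','w1.png'); json.dump({k:np.array(s[k]).tolist() for k in ('position','orientation')},open('w1.json','w')); print(s['position'],s['orientation'])
E
```

```text
t: 1.35
position: [0.4216, -0.3065, 0.2701]
orientation: [3.142, 0.001, 0.238]
force: [-0.8, -0.9, -0.9]
grip_width: 0.0854
finger_force: 0.0
[ 0.42156205 -0.30651871  0.27013   ] [3.14153465e+00 5.19245610e-04 2.37839005e-01]
```

View pics/w1.png

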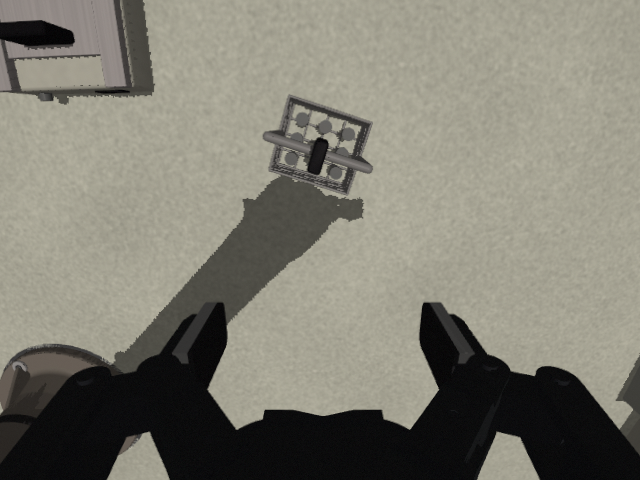

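The wrist view shows the bail bar from (267,136) to (369,168), the black grip at (318,156), and the light box's right rail edge at left, about (123,0)–(132,93).

```bash
python3 - <<'E'
from h import *
import json
s=json.load(open('w1.json')); c=cam('wrist',s); im=cv2.imread('pics/w1.png'); g=im.max(2)
m=np.zeros_like(g); m[130:182,300:335]=(g[130:182,300:335]<30)
N,l,st,ce=cv2.connectedComponentsWithStats(m); i=1+np.argmax(st[1:,4]); print(st[i],ce[i])
r=cv2.minAreaRect(np.argwhere(l==i)[:,::-1].astype(np.float32)); print(r)
X,e=tri([ray(c,*ce[i]),ray(cam('scene'),153.3,308),ray(cam('side'),406.3,177.4)]); print('grip',X,e)
a,b=plane(c,267,136,.125),plane(c,369,168,.125); d=a-b; print('bar',a,b,(a+b)/2,np.linalg.norm(d),'yaw of bar normal',np.degrees(np.arctan2(-d[0],d[1])))
# basket rim corners, z .05
P=[plane(c,*p,.05) for p in [(290,96),(372,123),(348,193),(270,171)]]; print(np.round(P,3), np.mean(P,0))
# rail edge subpixel: brightness profile rows
pts=[]
for v in range(5,85,8):
    row=cv2.GaussianBlur(im,(5,5),0)[v,100:150].astype(float).mean(1); gr=np.diff(row); u=100+np.argmin(gr); pts.append((u,v))
print(pts)
Q=np.array([plane(c,*p,.062) for p in pts]); dd=np.polyfit(Q[:,0],Q[:,1],1); print('rail yaw',np.degrees(np.arctan(dd[0])),Q[[0,-1]].round(4))
T=s['position'];yaw=s['orientation'][2];print(np.degrees(yaw))
E
```

```text
[308 138  20  36 417] [317.17505995 156.17505995]
((317.59637451171875, 155.67892456054688), (13.601133346557617, 35.248008728027344), 16.699243545532227)
grip [ 0.47794108 -0.28913593  0.14819668] [np.float64(0.0015624185509808478), np.float64(0.0005155278956116126), np.float64(0.0016476727523893986)]
bar [ 0.48046756 -0.24546253  0.125     ] [ 0.47520917 -0.33300427  0.125     ] [ 0.47783836 -0.2892334   0.125     ] 0.08769952763929578 yaw of bar normal -3.4374705060874096
[[ 0.518 -0.249  0.05 ]
 [ 0.513 -0.336  0.05 ]
 [ 0.438 -0.33   0.05 ]
 [ 0.441 -0.244  0.05 ]] [ 0.47752637 -0.28990913  0.05      ]
[(np.int64(113), 5), (np.int64(114), 13), (np.int64(116), 21), (np.int64(117), 29), (np.int64(118), 37), (np.int64(119), 45), (np.int64(120), 53), (np.int64(121), 61), (np.int64(123), 69), (np.int64(124), 77)]
rail yaw 13.983925644646252 [[ 0.5576 -0.0775  0.062 ]
 [ 0.4985 -0.0924  0.062 ]]
13.627171196238356
```

```bash
python3 -m creep '{"xyz":[[0,0,0],[0,0,0],[0,0,0],[18,-7,0],[19,-7,0],[18,-7,5],[0,0,20],[0,0,28],[0,0,28],[0,0,25],[0,0,16],[0,0,10],[0,0,0],[0,0,0]],"twist":[[0,0,0.1],[0,0,0.1],[0,0,0.098],[0,0,0],[0,0,0],[0,0,0],[0,0,0],[0,0,0],[0,0,0],[0,0,0],[0,0,0],[0,0,0],[0,0,0],[0,0,0]]}' 0.6
```

```text
t: 2.57
position: [0.4767, -0.2911, 0.1383]
orientation: [3.141, 0.001, -0.065]
force: [0.4, 0.5, 0.4]
grip_width: 0.0513
finger_force: 0.0
```

```bash
python3 -m creep '{"xyz":[[1,-2,0],[0,0,0],[0,0,0],[0,0,0],[0,0,0],[0,0,0],[0,0,0],[0,0,0]],"twist":[[0,0,0],[0,0,0],[0,0,0],[0,0,0],[0,0,0],[0,0,0],[0,0,0],[0,0,0]]}' 0 60
```

```text
t: 3.23
position: [0.4793, -0.2889, 0.1395]
orientation: [3.14, -0.002, -0.063]
force: [-0.5, -0.9, 5.8]
grip_width: 0.0085
finger_force: 60.5
```

```bash
python3 -m creep '{"xyz":[[0,0,-5],[0,0,-15],[0,0,-25],[0,0,-30],[0,0,-30],[0,0,-25],[0,0,-15],[0,0,-5],[0,0,0],[0,0,0]],"twist":[[0,0,0],[0,0,0],[0,0,0],[0,0,0],[0,0,0],[0,0,0],[0,0,0],[0,0,0],[0,0,0],[0,0,0]]}'
python3 - <<'E'
from h import *
import json
for n in ('scene','side','wrist'):
    s,im=snap(n,n+'2.png')
json.dump({k:np.array(s[k]).tolist() for k in ('position','orientation')},open('w2.json','w')); print(s['position'],s['force'],s['grip_width'])
a=cv2.imread('pics/scene2.png')[195:325,225:390];b=cv2.imread('pics/side2.png')[150:335,250:430]
a=cv2.resize(a,(800,630),interpolation=2)[:580]
b=cv2.imread('pics/wrist2.png')
a=cv2.resize(cv2.imread('pics/side2.png')[150:335,250:430],(583,600),interpolation=2);cv2.imwrite('pics/side2c.png',a)
cv2.imwrite('pics/scene2c.png',cv2.resize(cv2.imread('pics/scene2.png')[195:325,225:390],(750,591),interpolation=2))
E
```

```text
t: 4.07
position: [0.4776, -0.2875, 0.2869]
orientation: [-3.14, 0.002, -0.063]
force: [-0.6, -0.3, -1.0]
grip_width: 0.0089
finger_force: 59.5
[ 0.47738398 -0.28747002  0.28624785] [-0.29051106 -0.14764138 -2.01266396] 0.008788761359914661
```

View pics/side2c.png

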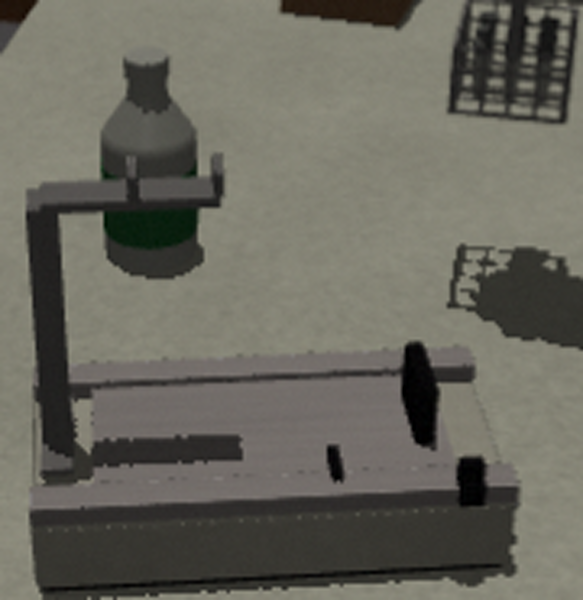

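View pics/scene2c.png

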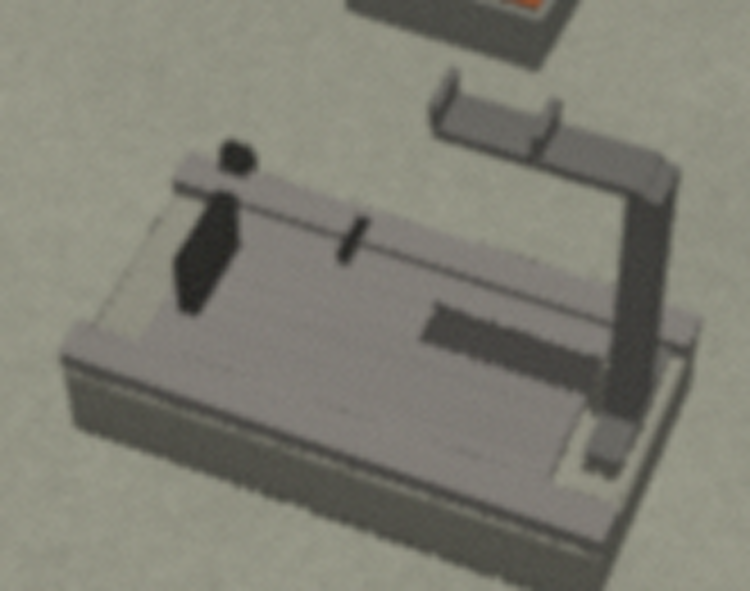

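Basket is held and lifted. Hook lip: scene crop (433,98)–(455,68), side crop (217,157); shoulder: scene crop (535,132)–(557,98), side crop (131,158). Rail corners, clip and pointer are visible too.

```bash
cat > hk.py <<'E'
from h import *
S=lambda x,y:(225+x/4.545-.4,195+y/4.545-.4)
D=lambda x,y:(250+x/3.239-.35,150+y/3.239-.35)
cs,cd=cam('scene'),cam('side')
def both(n,a,b): X,e=tri([ray(cs,*S(*a)),ray(cd,*D(*b))]); print(n,X.round(4),round(e[0],4)); return X
l=both('lip top +y',(453,69),(217,156)); h=both('shoulder top +y',(557,99),(131,158))
d=h-l; print('hook yaw',np.degrees(np.arctan2(d[1],d[0])),np.linalg.norm(d))
LF=both('Lrail front outer',(190,153),(518,482)); LR=both('Lrail rear outer',(700,320),(32,487)); RF=both('Rrail front outer',(62,355),(473,350))
d=LR-LF; print('yaw',np.degrees(np.arctan2(d[1],d[0])),np.linalg.norm(d)); d=LF-RF; print('yaw',np.degrees(np.arctan2(-d[0],d[1])),np.linalg.norm(d))
for n,c,f,p in (('scene -y lip',cs,S,(433,99)),('scene +y lip',cs,S,(453,69)),('scene -y sh',cs,S,(536,130)),('scene +y sh',cs,S,(557,99)),('side lip',cd,D,(217,156)),('side sh',cd,D,(131,158))): print(n,plane(c,*f(*p),.235).round(4))
for n,c,f,p in (('RF',cs,S,(62,355)),('RR',cs,S,(608,545)),('LR',cs,S,(700,320)),('LRs',cd,D,(32,487)),('LFs',cd,D,(518,482))): print(n,plane(c,*f(*p),.062).round(4))
E
python3 hk.py
```

```text
lip top +y [0.6316 0.0214 0.2415] 0.0001
shoulder top +y [0.6752 0.0325 0.2421] 0.0005
hook yaw 14.314305912562412 0.044924185522802744
Lrail front outer [0.4598 0.0371 0.0622] 0.0004
Lrail rear outer [0.7221 0.0948 0.0694] 0.0008
Rrail front outer [ 0.4905 -0.0936  0.0587] 0.0013
yaw 12.416201625182186 0.26866793621094753
yaw 13.224370690561468 0.13427559889018606
scene -y lip [0.6315 0.0078 0.235 ]
scene +y lip [0.6279 0.0265 0.235 ]
scene -y sh [0.6752 0.0189 0.235 ]
scene +y sh [0.6722 0.0383 0.235 ]
side lip [0.6338 0.0091 0.235 ]
side sh [0.6778 0.0188 0.235 ]
RF [ 0.494  -0.0952  0.062 ]
RR [ 0.7553 -0.0294  0.062 ]
LR [0.7203 0.1004 0.062 ]
LRs [0.7243 0.0857 0.062 ]
LFs [0.4602 0.0371 0.062 ]
```

```bash
python3 -m creep '{"xyz":[[1,-6,0],[2,-14,0],[3,-22,0],[3,-26,0],[4,-26,0],[4,-26,0],[4,-26,0],[4,-26,0],[4,-26,0],[3,-26,0],[3,-24,0],[3,-18,0],[2,-11,0],[0,-6,0],[0,0,0]],"twist":[[0,0,0],[0,0,0],[0,0,-0.02],[0,0,-0.03],[0,0,-0.03],[0,0,-0.03],[0,0,-0.03],[0,0,-0.03],[0,0,-0.03],[0,0,-0.03],[0,0,-0.03],[0,0,-0.02],[0,0,-0.018],[0,0,0],[0,0,0]]}'
python3 - <<'E'
from h import *
import json
s,im=snap('wrist','w3.png'); json.dump({k:np.array(s[k]).tolist() for k in ('position','orientation')},open('w3.json','w')); print(s['position'],s['orientation'],s['force'],s['t'])
E
```

```text
t: 5.47
position: [0.5008, -0.0032, 0.2882]
orientation: [3.142, 0.0, 0.237]
force: [0.3, 0.9, -1.6]
grip_width: 0.009
finger_force: 59.4
[ 0.50079312 -0.00319827  0.28823203] [3.14157207e+00 2.62785472e-04 2.36783909e-01] [ 0.33510578  0.85910935 -1.56924444] 5.4667
```

View pics/w3.png

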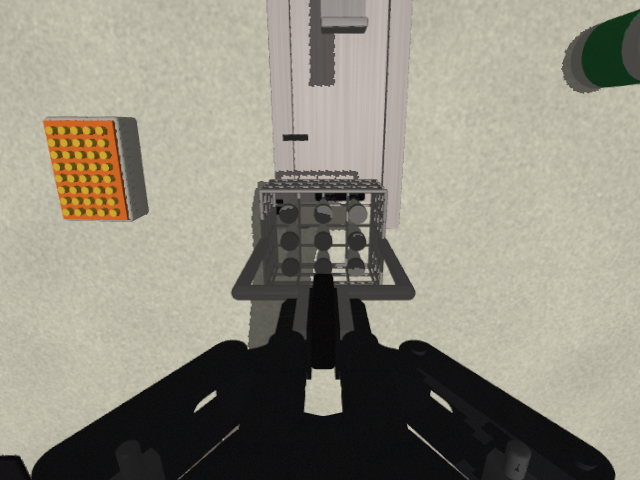

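Wrist view: basket held upright, bail centred at u≈323; hook lip top front edge from (321,23) to (368,23); rail outer edges near u=268 and u=411; pointer at (295,137).

```bash
cat > r3.py <<'E'
from h import *
import json
s=json.load(open('w3.json')); c=cam('wrist',s); im=cv2.imread('pics/w3.png')
def edge(u0,u1,vs,z,sg):
    B=cv2.GaussianBlur(im,(3,3),0).astype(float)
    hsv=B.mean(2); P=[]
    for v in vs:
        g=np.diff(hsv[v,u0:u1]); u=u0+np.argmax(sg*g)+.5; P.append((u,v))
    Q=np.array([plane(c,*p,z) for p in P]); k=np.polyfit(Q[:,0],Q[:,1],1); 
    print(P[0],P[-1],'yaw',np.degrees(np.arctan(k[0])),'y at x=.6,.652',np.polyval(k,[.6,.652])); return k
k1=edge(380,392,range(5,170,8),.062,-1); k2=edge(287,297,range(5,120,8),.062,-1)
print('mid y',(np.polyval(k1,[.6,.652])+np.polyval(k2,[.6,.652]))/2)
print(im[60,255:300].mean(1).astype(int),im[60,378:425].mean(1).astype(int))
print(im[10:40,345].mean(1).astype(int)); print(im[22,312:376].mean(1).astype(int))
for p in [(321,23),(368,23),(344.5,23)]: print(plane(c,*p,.235).round(4))
cs=cam('scene')
for a in [(437,96),(455,69)]:
    pass
for X in ([.6,.01,.24],): print(proj(c,X))
E
python3 r3.py
```

```text
(np.float64(387.5), 5) (np.float64(381.5), 165) yaw 14.069438529295121 y at x=.6,.652 [-0.04313094 -0.03009892]
(np.float64(287.5), 5) (np.float64(291.5), 117) yaw 14.035538022964264 y at x=.6,.652 [0.05440907 0.06740839]
mid y [0.00563907 0.01865474]
[186 185 183 184 186 187 186 187 188 186 185 184 179 174 146 168 169 170
 169 175 174 172 174 172 169 169 170 175 171 169 169 169 171 174 166 135
 124 163 179 180 180 180 180 182 184] [187 186 183 183 185 186 183 179 140  70 123 166 171 171 173 176 176 174
 175 172 170 169 172 173 170 168 168 167 170 171 175 177 177 177 177 175
 177 180 182 182 182 180 181 182 185 187 188]
[142 143 143 143 143 143 120 109 132 139 142 146 148 150 151 137 109  65
  53  51  52  54  53 114 178 178 177 177 176 176]
[ 84  84  85  84  83  84  86  86  75 100 135 145 145 145 146 147 147 146
 146 147 147 146 145 146 145 146 147 147 147 146 147 148 148 148 147 148
 148 147 148 148 147 148 147 148 146 147 145 146 146 145 146 145 145 145
 136 117 146 176 174 175 178 179 177 176]
[0.6268 0.0283 0.235 ]
[0.6324 0.0053 0.235 ]
[0.6296 0.0168 0.235 ]
[343.43017309  86.18695398]
```

```bash
python3 -m creep '{"xyz":[[2,4,4],[6,4,4],[12,3,4],[18,0,0],[20,0,0],[20,0,0],[20,0,0],[20,0,0],[16,0,0],[11,0,0],[6,0,0],[2,0,0],[0,0,0],[0,0,0]],"twist":[[0,0,-0.008],[0,0,0],[0,0,0],[0,0,0],[0,0,0],[0,0,0],[0,0,0],[0,0,0],[0,0,0],[0,0,0],[0,0,0],[0,0,0],[0,0,0],[0,0,0]]}'
python3 - <<'E'
from h import *
s,im=snap('side','side4.png');snap('scene','scene4.png');print(s['position'],s['force'])
a=cv2.resize(cv2.imread('pics/side4.png')[90:330,240:420],(450,600),interpolation=2);b=cv2.resize(cv2.imread('pics/scene4.png')[120:320,250:400],(450,600),interpolation=2)[:,:350]
cv2.imwrite('pics/c4.png',cv2.hconcat([a,b]))
E
```

```text
t: 6.68
position: [0.6518, 0.0208, 0.2759]
orientation: [3.141, 0.001, 0.242]
force: [-0.6, -0.2, -0.6]
grip_width: 0.0093
finger_force: 59.4
[0.65178264 0.0208263  0.27593863] [-0.55569999 -0.18381175 -0.63855089]
```

View pics/c4.png

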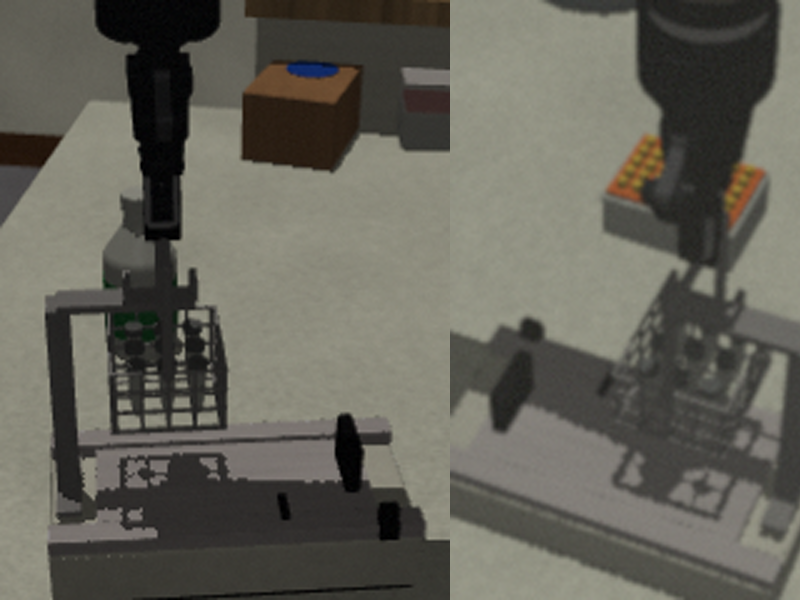

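Side view: the bail stands at u≈162 between shoulder (128) and lip (195), centred over the seat, arm threaded through the bail. Lower.

```bash
python3 -m creep '{"xyz":[[0,0,5],[0,0,8],[0,0,8],[0,0,5],[0,0,3],[0,0,2],[0,0,0],[0,0,0]],"twist":[[0,0,0],[0,0,0],[0,0,0],[0,0,0],[0,0,0],[0,0,0],[0,0,0],[0,0,0]]}'
```

```text
t: 7.45
position: [0.6523, 0.0217, 0.2454]
orientation: [3.142, -0.0, 0.243]
force: [-0.0, 0.6, -1.2]
grip_width: 0.0092
finger_force: 59.4
```

```bash
python3 -m creep '{"xyz":[[0,0,1.5],[0,0,1.5],[0,0,1],[0,0,0],[0,0,0],[0,0,0]],"twist":[[0,0,0],[0,0,0],[0,0,0],[0,0,0],[0,0,0],[0,0,0]]}'
```

```text
t: 7.95
position: [0.6522, 0.0217, 0.2413]
orientation: [3.141, -0.0, 0.243]
force: [0.4, 0.6, -0.4]
grip_width: 0.0088
finger_force: 59.4
```

```bash
python3 -m creep '{"xyz":[[0,0,1],[0,0,1],[0,0,0],[0,0,0],[0,0,0]],"twist":[[0,0,0],[0,0,0],[0,0,0],[0,0,0],[0,0,0]]}'
```

```text
t: 8.37
position: [0.6523, 0.0217, 0.2394]
orientation: [3.141, -0.0, 0.243]
force: [1.1, -0.1, 0.5]
grip_width: 0.0092
finger_force: 59.8
```

```bash
python3 -m creep '{"xyz":[[0,0,1],[0,0,0.5],[0,0,0],[0,0,0],[0,0,0]],"twist":[[0,0,0],[0,0,0],[0,0,0],[0,0,0],[0,0,0]]}'
```

```text
t: 8.78
position: [0.6524, 0.0217, 0.2394]
orientation: [3.141, -0.001, 0.243]
force: [-2.4, -0.6, 5.5]
grip_width: 0.0093
finger_force: 60.6
```

Seated (5.5 N up). Ease off and release.

```bash
python3 -m creep '{"xyz":[[0,0,-1],[0,0,0],[0,0,0],[0,0,0],[0,0,0],[0,0,0],[0,0,-4],[0,0,-10],[0,0,-18],[0,0,-20],[0,0,-14],[0,0,-6],[0,0,0]],"twist":[[0,0,0],[0,0,0],[0,0,0],[0,0,0],[0,0,0],[0,0,0],[0,0,0],[0,0,0],[0,0,0],[0,0,0],[0,0,0],[0,0,0],[0,0,0]]}' 0.4
python3 - <<'E'
from h import *
s,im=snap('side','side5.png');snap('scene','scene5.png');print(s['position'],s['force'])
a=cv2.resize(cv2.imread('pics/side5.png')[90:330,240:420],(450,600),interpolation=2);b=cv2.resize(cv2.imread('pics/scene5.png')[120:320,250:400],(450,600),interpolation=2)[:,:350]
cv2.imwrite('pics/c5.png',cv2.hconcat([a,b]))
E
```

```text
t: 9.87
position: [0.6532, 0.022, 0.3134]
orientation: [3.141, -0.004, 0.243]
force: [-0.3, -0.5, -0.3]
grip_width: 0.0342
finger_force: 0.0
[0.65323774 0.02195391 0.31342162] [-0.26190461 -0.5448931  -0.31236238]
```

View pics/c5.png

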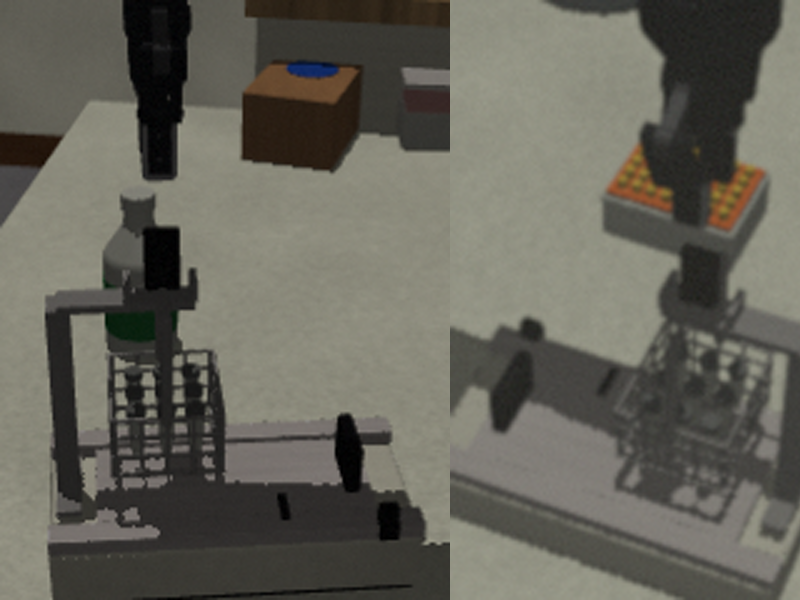

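Basket hangs upright on the seat, released. Check which way to turn the wrist, and move over the shutter grip.

```bash
python3 -m creep '{"xyz":[[-8,0,-2],[-18,0,0],[-24,1,0],[-26,1,0],[-24,1,0],[-20,1,0],[-13,0,0],[-7,0,0],[0,0,0]],"twist":[[0,0,0],[0,0,0],[0,0,0],[0,0,0],[0,0,0],[0,0,0],[0,0,0],[0,0,0],[0,0,0]]}' 0.6; python3 -c "
from cell import *;print(observe()['joint_positions'])"
```

```text
t: 10.72
position: [0.5155, -0.0166, 0.3124]
orientation: [3.141, 0.002, 0.242]
force: [0.1, 0.2, 0.1]
grip_width: 0.0515
finger_force: 0.0
[ 0.35219452  0.12085553 -0.44410422  1.72420957  0.05463173  1.30997326
 -1.43240237]
```

```bash
python3 -m creep '{"xyz":[[0,0,5],[0,0,8],[0,0,8],[0,0,8],[0,0,8],[0,0,8],[0,0,8],[0,0,8],[0,0,8],[0,0,8],[0,0,8],[0,0,8],[0,0,8],[0,0,5],[0,0,0],[0,0,0]],"twist":[[0,0,-0.11],[0,0,-0.113],[0,0,-0.113],[0,0,-0.113],[0,0,-0.113],[0,0,-0.113],[0,0,-0.113],[0,0,-0.113],[0,0,-0.113],[0,0,-0.113],[0,0,-0.113],[0,0,-0.113],[0,0,-0.113],[0,0,-0.108],[0,0,0],[0,0,0]]}'
python3 - <<'E'
from h import *
import json
s,im=snap('wrist','w6.png'); json.dump({k:np.array(s[k]).tolist() for k in ('position','orientation')},open('w6.json','w')); print(s['position'],s['orientation'],s['t'])
E
```

```text
t: 12.05
position: [0.5175, -0.0155, 0.2063]
orientation: [-3.141, -0.001, 1.815]
force: [0.2, -0.9, -0.2]
grip_width: 0.0513
finger_force: 0.0
[ 0.51749245 -0.01552695  0.20627647] [-3.14096376e+00 -9.89559521e-04  1.81461252e+00] 12.05
```

View pics/w6.png

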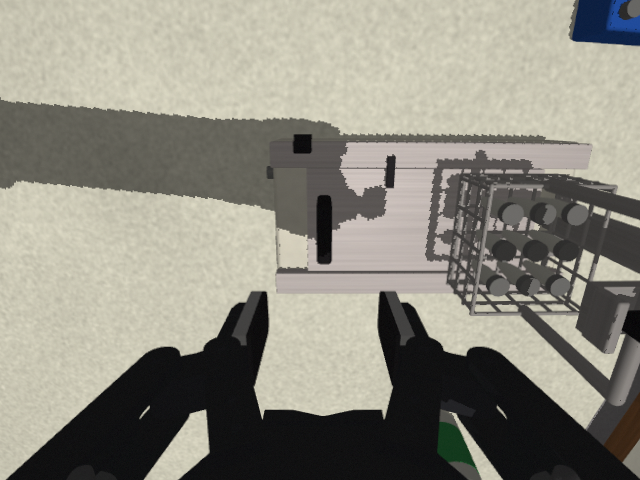

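Wrist view: clip block at (302,143), grip top at (324,230), pointer at (391,171); the fingers straddle the grip's column, basket hangs at right. Measure.

```bash
cat > m6.py <<'E'
from h import *
import json,sys
yaw=.245; ex=np.array([np.cos(yaw),np.sin(yaw),0]); ey=np.array([-ex[1],ex[0],0])
s=json.load(open('w6.json')); c=cam('wrist',s); im=cv2.imread('pics/w6.png'); g=im.max(2)
o=np.array([.5178,-.0155,0])
for k,(a,b,e,d),zs in (('clip',(288,130,316,157),(.078,.062)),('grip',(310,188,338,270),(.098,)),('ptr',(380,148,402,192),(.066,.064,.062))):
    m=(g[b:d,a:e]<45).astype(np.uint8); N,l,st,ce=cv2.connectedComponentsWithStats(m); i=1+np.argmax(st[1:,4]); x,y,w,h=st[i,:4]; x+=a;y+=b
    print(k,(x,y,w,h),ce[i]+[a,b])
    for z in zs:
        for u,v in ((x-.5,y+h/2-.5),(x+w-.5,y+h/2-.5),(x+w/2-.5,y-.5),(x+w/2-.5,y+h-.5)):
            P=plane(c,u,v,z); print(z,P.round(4),'along',round(1e3*(P-o)@ex,1),'lat',round(1e3*(P-o)@ey,1))
E
python3 m6.py
```

```text
clip (np.int32(293), np.int32(134), np.int32(19), np.int32(19)) [301.88544892 143.49226006]
0.078 [0.4777 0.0446 0.078 ] along -24.3 lat 68.1
0.078 [0.4919 0.0481 0.078 ] along -9.7 lat 68.0
0.078 [0.4833 0.0532 0.078 ] along -16.8 lat 75.1
0.078 [0.4864 0.0394 0.078 ] along -17.1 lat 60.9
0.062 [0.4766 0.0435 0.062 ] along -25.7 lat 67.3
0.062 [0.4916 0.0473 0.062 ] along -10.2 lat 67.2
0.062 [0.4824 0.0526 0.062 ] along -17.8 lat 74.7
0.062 [0.4858 0.038  0.062 ] along -18.1 lat 59.7
grip (np.int32(317), np.int32(195), np.int32(15), np.int32(68)) [323.87907466 227.95373291]
0.098 [ 0.5108 -0.0116  0.098 ] along -5.9 lat 5.5
0.098 [ 0.522  -0.0088  0.098 ] along 5.7 lat 5.5
0.098 [0.51   0.0154 0.098 ] along -0.1 lat 31.9
0.098 [ 0.5232 -0.0376  0.098 ] along -0.1 lat -22.8
ptr (np.int32(386), np.int32(156), np.int32(9), np.int32(31)) [390.13973799 171.35371179]
0.066 [0.5559 0.0406 0.066 ] along 50.5 lat 45.1
0.066 [0.5631 0.0424 0.066 ] along 58.0 lat 45.2
0.066 [0.5557 0.0534 0.066 ] along 53.5 lat 57.6
0.066 [0.5633 0.0292 0.066 ] along 55.0 lat 32.3
0.064 [0.5563 0.0404 0.064 ] along 50.9 lat 44.9
0.064 [0.5636 0.0422 0.064 ] along 58.4 lat 44.9
0.064 [0.5562 0.0533 0.064 ] along 53.9 lat 57.5
0.064 [0.5638 0.029  0.064 ] along 55.4 lat 32.0
0.062 [0.5567 0.0402 0.062 ] along 51.3 lat 44.6
0.062 [0.564  0.0421 0.062 ] along 58.8 lat 44.6
0.062 [0.5566 0.0533 0.062 ] along 54.3 lat 57.3
0.062 [0.5643 0.0287 0.062 ] along 55.8 lat 31.6
```

```bash
python3 -m creep '{"xyz":[[0,0,6],[0,0,15],[0,0,24],[0,0,26],[0,0,26],[0,0,20],[0,0,13],[0,0,7],[0,0,3],[0,0,0],[0,0,0]],"twist":[[0,0,0],[0,0,0],[0,0,0],[0,0,0],[0,0,0],[0,0,0],[0,0,0],[0,0,0],[0,0,0],[0,0,0],[0,0,0]]}'
```

```text
t: 13.02
position: [0.5181, -0.0158, 0.0675]
orientation: [3.14, 0.001, 1.817]
force: [0.5, 0.0, 0.4]
grip_width: 0.0512
finger_force: 0.0
```

```bash
python3 -m creep '{"xyz":[[0,0,0],[0,0,0],[0,0,0],[0,0,0],[0,0,0],[0,0,0],[0,0,0],[0,0,0]],"twist":[[0,0,0],[0,0,0],[0,0,0],[0,0,0],[0,0,0],[0,0,0],[0,0,0],[0,0,0]]}' 0 90
```

```text
t: 13.68
position: [0.5184, -0.0158, 0.0677]
orientation: [3.139, 0.001, 1.817]
force: [0.0, 0.9, 5.0]
grip_width: 0.0108
finger_force: 89.7
```

```bash
python3 -m creep '{"xyz":[[0,-2,0],[0,-5,0],[0,-8,0],[0,-10,0],[0,-10,0],[0,-10,0],[0,-9,0],[0,-7,0],[0,-4,0],[0,-2,0],[0,0,0],[0,0,0],[0,0,0]],"twist":[[0,0,0],[0,0,0],[0,0,0],[0,0,0],[0,0,0],[0,0,0],[0,0,0],[0,0,0],[0,0,0],[0,0,0],[0,0,0],[0,0,0],[0,0,0]]}'
cat > m7.py <<'E'
from h import *
yaw=.245; ex=np.array([np.cos(yaw),np.sin(yaw),0]); ey=np.array([-ex[1],ex[0],0]); o=np.array([.5178,-.0155,0])
s,im0=snap('wrist','w7.png'); print(s['position'],s['force'],s['grip_width'],'tcp along',1e3*(np.array(s['position'])-o)@ex)
snap('side','side7.png'); snap('scene','scene7.png')
for n,z,thr in (('wrist',.066,45),('side',.066,45)):
    c=cam(n,s); g=cv2.imread('pics/'+('w7' if n=='wrist' else 'side7')+'.png').max(2)
    # search window around clip (lat 35..80, along -60..40)
    q=np.array([proj(c,o+ex*a/1e3+ey*b/1e3+[0,0,.07]) for a in (-50,20) for b in (36,80)]); x0,y0=np.maximum(q.min(0).astype(int),0);x1,y1=np.minimum(q.max(0).astype(int),[640,480])
    m=(g[y0:y1,x0:x1]<thr).astype(np.uint8); N,l,st,ce=cv2.connectedComponentsWithStats(m); print(n,(x0,y0,x1,y1))
    for i in range(1,N):
        if st[i,4]>12:
            P=plane(c,*(ce[i]+[x0,y0]),z); print(st[i],(ce[i]+[x0,y0]).round(1),'along',round(1e3*(P-o)@ex,1),'lat',round(1e3*(P-o)@ey,1))
E
python3 m7.py
```

```text
t: 14.77
position: [0.4552, -0.0316, 0.0677]
orientation: [3.135, 0.0, 1.817]
force: [7.2, 1.3, 0.3]
grip_width: 0.0107
finger_force: 89.0
[ 0.45518468 -0.03156487  0.06767462] [7.16340085 1.27868144 0.25882382] 0.010662220830800677 tcp along -64.64209194091366
wrist (np.int64(358), np.int64(127), np.int64(536), np.int64(234))
[  57   15   50   38 1599] [439.6 160.5] along -16.7 lat 67.0
[ 80  56  21  51 788] [447.6 208.1] along -11.0 lat 46.7
side (np.int64(372), np.int64(284), np.int64(415), np.int64(302))
[ 14   1  15  17 132] [393.1 294.3] along -14.6 lat 55.8
```

```bash
python3 -m creep '{"xyz":[[0,-2,0],[0,-2.5,0],[0,-2,0],[0,0,0],[0,0,0],[0,0,0],[0,0,0]],"twist":[[0,0,0],[0,0,0],[0,0,0],[0,0,0],[0,0,0],[0,0,0],[0,0,0]]}'
cat > m8.py <<'E'
from h import *
yaw=.245; ex=np.array([np.cos(yaw),np.sin(yaw),0]); ey=np.array([-ex[1],ex[0],0]); o=np.array([.5178,-.0155,0])
s,im0=snap('wrist','w8.png'); A=lambda P:round(1e3*(P-o)@ex,1); print('tcp along',A(np.array(s['position'])),s['force'],s['grip_width'])
c=cam('wrist',s); g=cv2.imread('pics/w8.png').max(2)
q=np.array([proj(c,o+ex*a/1e3+ey*b/1e3+[0,0,.07]) for a in (-50,20) for b in (25,85)]); x0,y0=q.min(0).astype(int);x1,y1=q.max(0).astype(int)
m=(g[y0:y1,x0:x1]<45).astype(np.uint8); print(x0,y0)
for j in range(0,m.shape[0],5):
    u=np.flatnonzero(m[j]); 
    if len(u): 
        L,R=x0+u[0]-.5,x0+u[-1]+.5; v=y0+j
        print(v,len(u),(L,R),'clip z: L.062',A(plane(c,L,v,.062)),'L.078',A(plane(c,L,v,.078)),'R.078',A(plane(c,R,v,.078)),'ptr .064 L,R',A(plane(c,L,v,.064)),A(plane(c,R,v,.064)),'lat',round(1e3*(plane(c,L,v,.064)-o)@ey,1))
E
python3 m8.py
```

```text
t: 15.5
position: [0.4491, -0.0331, 0.0677]
orientation: [3.135, 0.0, 1.817]
force: [7.6, 1.4, 0.3]
grip_width: 0.0106
finger_force: 88.9
tcp along -70.9 [7.56613146 1.42180028 0.26417008] 0.010566724832644977
371 114
144 43 (np.float64(428.5), np.float64(471.5)) clip z: L.062 -27.0 L.078 -32.0 R.078 -15.6 ptr .064 L,R -27.6 -9.5 lat 73.5
149 44 (np.float64(427.5), np.float64(471.5)) clip z: L.062 -27.3 L.078 -32.2 R.078 -15.3 ptr .064 L,R -27.9 -9.2 lat 71.5
154 40 (np.float64(434.5), np.float64(474.5)) clip z: L.062 -24.1 L.078 -29.3 R.078 -13.9 ptr .064 L,R -24.7 -7.7 lat 69.5
159 46 (np.float64(433.5), np.float64(479.5)) clip z: L.062 -24.3 L.078 -29.5 R.078 -11.7 ptr .064 L,R -24.9 -5.2 lat 67.4
164 45 (np.float64(433.5), np.float64(478.5)) clip z: L.062 -24.1 L.078 -29.3 R.078 -11.8 ptr .064 L,R -24.7 -5.4 lat 65.3
169 46 (np.float64(432.5), np.float64(478.5)) clip z: L.062 -24.3 L.078 -29.5 R.078 -11.6 ptr .064 L,R -24.9 -5.1 lat 63.2
174 44 (np.float64(433.5), np.float64(477.5)) clip z: L.062 -23.6 L.078 -28.9 R.078 -11.7 ptr .064 L,R -24.3 -5.2 lat 61.1
179 32 (np.float64(44
[... 889 characters left out ...]
)) clip z: L.062 -19.5 L.078 -25.3 R.078 -18.8 ptr .064 L,R -20.3 -13.1 lat 43.5
219 16 (np.float64(438.5), np.float64(454.5)) clip z: L.062 -19.3 L.078 -25.1 R.078 -18.5 ptr .064 L,R -20.0 -12.8 lat 41.2
224 16 (np.float64(437.5), np.float64(453.5)) clip z: L.062 -19.5 L.078 -25.3 R.078 -18.7 ptr .064 L,R -20.2 -13.0 lat 38.9
229 15 (np.float64(437.5), np.float64(452.5)) clip z: L.062 -19.2 L.078 -25.0 R.078 -18.8 ptr .064 L,R -20.0 -13.1 lat 36.6
234 16 (np.float64(436.5), np.float64(452.5)) clip z: L.062 -19.4 L.078 -25.2 R.078 -18.6 ptr .064 L,R -20.2 -12.8 lat 34.2
239 14 (np.float64(437.5), np.float64(451.5)) clip z: L.062 -18.7 L.078 -24.6 R.078 -18.7 ptr .064 L,R -19.4 -13.0 lat 31.8
```

Pointer and clip agree within about 1 mm; add a 0.5 mm nudge, then check numerically that the basket and bystanders have not moved.

```bash
python3 -m creep '{"xyz":[[0,-0.5,0],[0,0,0],[0,0,0],[0,0,0],[0,0,0],[0,0,0]],"twist":[[0,0,0],[0,0,0],[0,0,0],[0,0,0],[0,0,0],[0,0,0]]}'
python3 - <<'E'
from h import *
s,im=snap('side','side9.png'); im=im[:,:,::-1].astype(int); print(s['qd'].round(3) if hasattr(s['qd'],'round') else s['qd'])
a=cv2.imread('pics/side5.png').astype(int); b=cv2.imread('pics/side0.png').astype(int)
for n,r,ref in (('basket grip',(293,178,316,212),a),('tipbox',(350,375,450,455),b),('rack',(195,345,265,455),b),('bottle',(278,165,300,205),b)):
    x,y,X,Y=r; d=abs(im[y:Y,x:X]-ref[y:Y,x:X]).max(2); print(n,(d>40).mean().round(3))
g=im[170:215,285:325].max(2)<30; print(np.argwhere(g).mean(0)); g=a[170:215,285:325].max(2)<30; print(np.argwhere(g).mean(0))
E
```

```text
t: 16.05
position: [0.4488, -0.0331, 0.0677]
orientation: [3.134, 0.0, 1.817]
force: [8.0, 2.2, 0.3]
grip_width: 0.0107
finger_force: 88.8
[-0.001 -0.    -0.003 -0.001 -0.    -0.    -0.001]
basket grip 0.107
tipbox 0.0
rack 0.0
bottle 0.065
[23.29216867 19.20783133]
[23.38285714 19.32285714]
```

```bash
python3 -c "
from cell import *
print(sign_off())"
```

```text
the job is handed in; nothing more can be done
None
```

The basket hangs upright and released on the hook, and the gripper holds the shutter open with its pointer within about 1 mm of the index clip's middle by my measurements; the job is handed in at about 16 s, and the tip box, bottle and rack were not touched.

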